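# Seat the bearing cap, then mesh the splined drive gear and hold it home

### The arm

A 6-joint arm with a two-finger parallel gripper is mounted at the origin on a cart in front of the work surface, level with it; the furniture and walls round the work are solid. World frame = base frame: x ahead of the robot, y to its left, z up, the work surface at z = 0. Lengths are in m, angles in rad, forces in N, time in s.
With the tool pointing down it reaches from about 0.35 to 0.775 m from the base axis. Payload 5.5 kg.
Tool frame: the origin (TCP) lies between the finger pads; the fingertips stand 19 mm ahead of it and the grasp point (between the pads) is the TCP; z points along the fingers, y is the line along which they close (so a half turn about z gives the same grasp; the last joint's range is limited). The gripper opens to 85 mm and grips with 20 to 120 N. Pads are 22 mm wide; open, the fingers measure 114 mm over their backs; the gripper's body (76 mm by 85 mm) begins 54 mm behind the grasp point. The pads swing forward as they close: fully open they stand 13 mm farther back than shut.
Start: joints at [1.061, 0.313, 0.046, 1.304, 0, 1.431], TCP at [0.208, 0.536, 0.25] pointing down, gripper open.
Joint ranges: [-2.76, 2.76], [-0.86, 1.69], [-1.03, 1.26], [-2.2, 2.34], [-1.47, 1.5], [-3.14, 3.14]. Speed limits (rad/s): [2.57, 2.57, 3.14, 3.14, 3.14, 3.14].

### API

Orientations are given as a unit quaternion [w, x, y, z].
In Python, from workcell import env gives the robot as it stands.
- The arm moves only by the tool carry_out, never from a script. Its argument "increments" is a list that holds one entry, the list of rows, each a list of 6 numbers: the shift along the tool's x, y, z each as a share of 50 cm, from -1 to 1, then the turn, a rotation vector about the tool's x, y, z each as a share of 2 pi rad, from -1 to 1. In form: [[[x, y, z, ax, ay, az], ...]]. A call has 1 to 5 rows; each row is the pose to reach, as a shift and turn from the pose commanded when the call began, along the tool's axes at that moment, turning the shorter way round; what a row does not reach only later rows make up. A row lasts 1/8 s, in which the tool goes at most 62.5 mm and 10.7 degrees, less where a joint would pass 70% of its speed; a pose out of reach is approached as far as the arm can. A call with a number of a shift or a turn outside -1 to 1 is refused whole. A call with a gripper value outside its range is refused whole. "jaw" is the closure, from 0 (fully open) to 1 (shut), set as the call begins (left out, the last holds). The fingers move at their own pace and stop on an object; "squeeze" is the grip in N (left out, the last holds). Time passes only in rows, so rows that repeat a pose let the fingers close. It gives the time, the measured TCP pose, the force, the opening and the grip force at its end, in the units of the state.
- env.get_state(): the state, without advancing time (a new reading comes with each control period).
- env.read_camera(name): name is "scene" or "top"; returns a dict with "frame" (384x512x3 uint8, blue, green, red), "z_map" (384x512 float32, m along the optical axis (not along the pixel's ray), 0 where there is no reading), "intrinsics" (3x3 intrinsics, pixels), "R" (3x3) and "t" (3): a world point X has camera coordinates R X + t. Camera axes: x right, y down, z forward; pixel columns grow to the right and rows downward; lengths in m; the calibration is good to about 2 mm. A picture is of the moment at which its call begins.
- env.hand_in(): hands the job in; it is judged then, once.
Trained networks look in the newest picture that a camera, given by its name, has taken for a name from the list of things; names that differ only in an ending like _2 or _b are one class to them, and where a whole thing is asked for, a point or a joint stands for the part that bears it (a point fixed in the world has none). Each returns a list of dicts, best first, with "score" (0 to 1); they miss things now and then, are a little off and sometimes report something else, mostly with a low value. They report only what shows in the picture. A call takes as long as a camera call. They do not tell look-alikes from the thing itself.
- env.find_in(camera, name): "position" ([x, y, z] in m, in world coordinates, good to about 4 mm: the middle of the surface that is visible of it).
The state is a dict: "clock": time; "joint_pos": joint angles; "qvel": joint speeds; "tau": joint torques, N m; "tcp_pos": TCP position; "orientation": TCP orientation; "wrist_force": force on the tool from outside, world axes, zero at the start; "ft_torque": the same for the moment, N m; "finger_gap": finger opening in m; "grip_force": force on a finger pad.
Only numpy, scipy, OpenCV 4.12 (cv2) and the standard library are available. Lean on these libraries where they do the work, as an engineer would, in place of code of your own. Each camera call takes 0.05 s, during which the arm holds its last target. There are 200 camera calls.

### The job

On the small gearbox, first press the round bearing cap, which stands proud, down until it is fully seated. Then take the drive gear from its stand by the square boss, turn it so that the splines of its stem match the cross-shaped slots of the gearbox's hub, and slide it fully home until its disc rests on the hub. A spring in the hub pushes it back out, so finish while still gripping the gear and pressing it home: do not let go; leave the other things on the table where they are.

Things in the scene. Friction and masses are not known exactly. Their poses are not given: they have to be found in the camera images.
- drive_unit: Low grey gearbox fixed to the table, 140 x 90 mm base plate, flat top 30 mm above the table. Origin at the centre of its underside; x along its length, z up. The steel hub stands 34 mm from the origin towards +x, the bearing cap 36 mm towards -x. It may stand at any yaw.
- cap_top (a point): Centre of the top of the black round bearing cap: 40 mm diameter flange 6 mm thick, on it a central boss 24 mm in diameter, 8 mm high; this point is the top of the boss, about 56 mm above the table when proud, 50 mm when seated. Press straight down here, for instance with the shut fingertips.
- bearing_cap (a joint): How far the cap is pressed down: 0 fully proud (starts at 0 to 0.001), 0.006 m fully seated on its collar, a hard stop. Stiff (about 5 N to move); it stays where it is pushed.
- socket (a point): Centre of the mouth of the steel round hub, 44 mm diameter, top 56 mm above the table. Two crossing slots, 8 mm wide, 20.5 mm deep, open at the rim, top edges bevelled 1.5 mm, lie along this point's x and y axes; z up. The hub does not turn under hand loads; its angle on the gearbox differs from start to start.
- plunger (a joint): Brass spring plunger, 10 mm diameter, on the hub's axis between the slots: 0 = free, its top 12 mm below the hub's mouth; 0.008 m when the gear is fully home. It pushes up with 3.2 N at 0 and 9.6 N at 0.008, more than the gear's weight, so the gear stands about 8 mm proud if not held down.
- drive_gear: White gear, about 0.12 kg, fourfold symmetric, at any yaw in the stand. Origin: centre of the underside of its disc (67 mm diameter, 8 mm thick); z up. Square grip boss 28 x 28 mm, 8 to 40 mm above, faces square to x and y. Stem: two crossing blades along x and y, 36 mm long, 6 mm thick, rounded tip 20 mm below. Ribs on the disc mark the blades. Home: origin at socket, x along a slot.
- stand: Grey block 72 x 72 x 30 mm, fixed to the table, with a round well 43 mm in diameter and 26 mm deep, in which the gear's stem hangs with its disc resting on top. Origin at the centre of its underside.
- flux_bottle_b: Bystander: small bottle, 38 mm diameter, 84 mm tall, origin at the centre of its underside. Leave alone.
- tape_clear: Bystander: roll of tape, 100 mm diameter, 25 mm high, lying flat, origin at the centre of its underside. Leave alone.
- fibre_stripper: Bystander: stripping pliers lying flat, 170 x 57 x 16 mm, origin at the centre of the underside. Leave alone.
Not all that is in view belongs to the job. There is more than one size of the drive_unit; the one meant has the size given above.

How it is judged:
By the outcome, as a careful person would: the job done as asked, in the order asked, and still so for the second after the job is handed in, while the arm keeps its last pose, push and grip.
It also fails if it takes over 48 s, if anything falls off the work surface, if the arm or the gripper's body presses on something with over 40 N, if the wrist force passes 120 N, or if a joint passes its speed limit or range.

## Working session

There is one attempt and no reset: what is moved stays moved. The work goes in short steps, Python scripts to look and compute and a tool call to move; the robot and the scene stay as the last step left them, time stands still between calls to the robot, and variables do not carry over. Pictures are saved under pics/ and viewed, at most 10 in all, crops included, and the job is handed in when it is done.

Besides the shell and the picture viewer there is one more tool, called after "Call:" by a JSON object that holds its "method" and its "body", one argument or row to a line. carry_out: Moves the arm, as the interface text tells. Its arguments: {"type":"object","properties":{"increments":{"type":"array","items":{"type":"array","items":{"type":"array","items":{"type":"number","minimum":-1,"maximum":1}}}},"jaw":{"type":"number"},"squeeze":{"type":"number"}},"required":["increments"]}

```bash
mkdir -p pics; cat > h.py <<'E'
import numpy as np, cv2
from workcell import env
def shot(n,tag):
    c=env.read_camera(n); cv2.imwrite(f'pics/{tag}.png',c['frame']); np.savez(f'pics/{tag}.npz',**c); return c
def cloud(c):
    K=np.array(c['intrinsics']);z=c['z_map'];h,w=z.shape
    u,v=np.meshgrid(np.arange(w),np.arange(h))
    P=np.stack([(u-K[0,2])/K[0,0]*z,(v-K[1,2])/K[1,1]*z,z],-1)
    X=(P-np.array(c['t']))@np.array(c['R']); X[z==0]=np.nan; return X
E
python3 - <<'E'
from h import *
np.set_printoptions(precision=4,suppress=True)
for n in ('top','scene'):
    c=shot(n,n+'0')
    for k in ['drive_unit','cap_top','drive_gear','stand','plunger','flux_bottle_b','tape_clear','fibre_stripper']:
        print(n,k,[(np.round(d['position'],3).tolist(),round(d['score'],2)) for d in env.find_in(n,k)])
    print(c['R'],c['t'],c['intrinsics'])
print(env.get_state())
a=cv2.imread('pics/top0.png');b=cv2.imread('pics/scene0.png')
E
```

```text
top drive_unit [([0.533, 0.332, 0.046], 0.97), ([0.388, 0.066, 0.021], 0.86), ([0.544, 0.067, 0.028], 0.74)]
top cap_top [([0.56, 0.291, 0.069], 0.84), ([0.404, 0.04, 0.036], 0.67), ([0.562, 0.032, 0.048], 0.47)]
top drive_gear [([0.51, -0.222, 0.036], 0.95)]
top stand [([0.507, -0.208, 0.031], 0.83)]
top plunger []
top flux_bottle_b [([0.36, -0.138, 0.07], 0.61), ([0.723, -0.092, 0.027], 0.25)]
top tape_clear []
top fibre_stripper [([0.592, -0.386, 0.01], 0.56)]
[[-0.0786 -0.9969  0.0029]
 [-0.9761  0.0764 -0.2036]
 [ 0.2028 -0.0189 -0.979 ]] [0.0092 0.5517 0.9711] [[376.8483   0.     259.1033]
 [  0.     376.8483 187.9115]
 [  0.       0.       1.    ]]
scene drive_unit [([0.538, 0.052, 0.03], 0.62), ([0.526, 0.315, 0.04], 0.59)]
scene cap_top [([0.552, 0.029, 0.047], 0.6), ([0.558, 0.283, 0.069], 0.58)]
scene drive_gear [([0.506, -0.234, 0.032], 0.9)]
scene stand [([0.484, -0.232, 0.025], 0.68), ([0.718, -0.091, 0.022], 0.38)]
scene plunger []
scene flux_bottle_b [([0.354, -0.153, 0.055], 0.7)]
scene tape_clear [([0.717, -0.092, 0.022], 0.74)]
scene fibre_stripper [([0.584, -0.382, 0.01], 0.72)]
[[ 0.6531 -0.7572  0.0107]
 [-0.5759 -0.5058 -0.6423]
 [ 0.4917  0.4134 -0.7664]] [-0.3852  0.3552  0.8048] [[360.0911   0.     258.8601]
 [  0.     360.0911 193.2704]
 [  0.       0.       1.    ]]
{'clock': 0.9, 'joint_pos': array([1.0614, 0.3132, 0.0461, 1.3036, 0.    , 1.4312]), 'qvel': array([ 0.0019, -0.0004,  0.0009,  0.0014,  0.002 ,  0.0004]), 'tau': array([  0.0028, -48.0447,  29.8815,  -0.    ,   0.0001,  -0.    ]), 'tcp_pos': array([0.2079, 0.5362, 0.2504]), 'orientation': array([0.    , 0.1839, 0.983 , 0.0001]), 'wrist_force': array([ 0.7681, -0.1736,  0.3939]), 'ft_torque': array([-0.0406,  0.0102, -0.0142]), 'grip_force': 0.0, 'finger_gap': 0.08561343829714808}
```

View pics/top0.png

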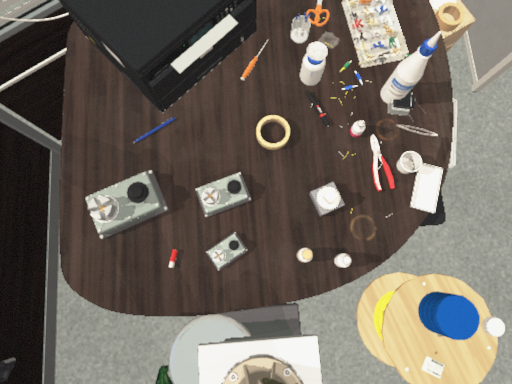

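View pics/scene0.png

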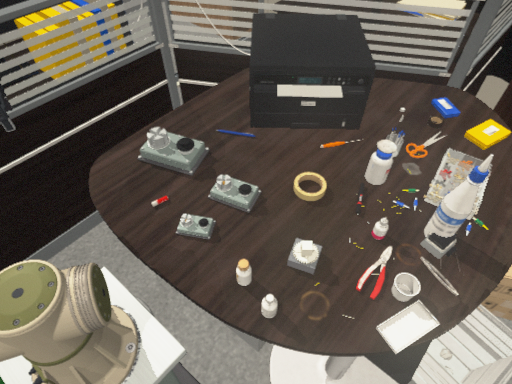

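The scene shows three gearboxes: large at top-image (125,205), medium at (222,194) and small at (227,251). The gear is on its stand at (326,198). I'll measure the medium one and rectify close-ups.

```bash
cat >> h.py <<'E'
def rect(c,cx,cy,z,half=0.06,n=380):
    # orthophoto of plane z: up = +x, left = +y
    s=np.linspace(half,-half,n); gx,gy=np.meshgrid(s+cx,s+cy,indexing='ij')
    P=np.stack([gx,gy,np.full_like(gx,z)],-1)@np.array(c['R']).T+np.array(c['t'])
    K=np.array(c['intrinsics']); 
    u=(K[0,0]*P[...,0]/P[...,2]+K[0,2]).astype('f4'); v=(K[1,1]*P[...,1]/P[...,2]+K[1,2]).astype('f4')
    return cv2.remap(c['frame'],u,v,cv2.INTER_CUBIC)
E
python3 - <<'E'
from h import *
np.set_printoptions(precision=4,suppress=True)
rows=[]
for n in ('top0','scene0'):
    c=dict(np.load(f'pics/{n}.npz')); X=cloud(c)
    for name,cx,cy in (('small',.39,.066),('med',.544,.06),('big',.53,.325)):
        m=(abs(X[...,0]-cx)<.13)&(abs(X[...,1]-cy)<.125)&(X[...,2]>.008)&(X[...,2]<.12)
        p=X[m]; r=cv2.minAreaRect(p[:,:2].astype('f4')*1000)
        hist=np.histogram(p[:,2],bins=np.arange(.008,.1,.004)); print(n,name,len(p),r,hist[0])
    m=(np.hypot(X[...,0]-.544,X[...,1]-.06)<.1)&(X[...,2]>.045)&(X[...,2]<.065)
    p=X[m]; lab=cv2.kmeans(p[:,:2].astype('f4'),2,None,(3,50,1e-6),5,0)
    for k in range(2):
        q=p[lab[1][:,0]==k]; print(n,'hi',len(q),q.mean(0),np.percentile(q[:,2],[10,50,90]), cv2.minEnclosingCircle(q[:,:2].astype('f4')))
    m=(np.hypot(X[...,0]-.51,X[...,1]+.225)<.06)&(X[...,2]>.01)
    p=X[m]; print('gear hist',np.histogram(p[:,2],bins=np.arange(.01,.09,.004))[0])
    for lo,hi in ((.026,.033),(.034,.042),(.06,.08)):
        q=p[(p[:,2]>lo)&(p[:,2]<hi)]; print(lo,len(q),q.mean(0),cv2.minAreaRect(q[:,:2].astype('f4')*1000))
    rows.append(np.hstack([rect(c,.544,.06,.056,.085),rect(c,.51,-.225,.07,.06)]))
cv2.imwrite('pics/rect0.png',cv2.resize(np.vstack(rows),(600,600)))
E
```

```text
top0 small 910 ((419.1230163574219, 90.27909851074219), (201.78819274902344, 156.1503448486328), 0.6688261032104492) [ 64  17  40 332 157  91  86  60  59   4   0   0   0   0   0   0   0   0
   0   0   0   0]
top0 med 1472 ((513.0460815429688, 75.1330337524414), (155.77540588378906, 212.2458953857422), 81.18023681640625) [ 90  17  21  69  67 470 333  78  19  60  65  46 125  12   0   0   0   0
   0   0   0   0]
top0 big 3324 ((509.96734619140625, 327.9149169921875), (257.3774108886719, 207.70225524902344), 9.907440185546875) [ 285  130   37   39   28   29   39   70  424 1090  215   95   40   37
   53  159  121   41  279  112    1    0]
top0 hi 145 [0.5421 0.1003 0.0559] [0.0481 0.0569 0.0596] ((0.5427331328392029, 0.10062249004840851), 0.02231617271900177)
top0 hi 153 [0.5621 0.0338 0.0518] [0.0472 0.0504 0.0585] ((0.5632733702659607, 0.03391418233513832), 0.020003359764814377)
gear hist [ 11  10   9  10  71 177  98 180  24   2   2   4   4   4  26  70   8   0
   0]
0.026 221 [ 0.5132 -0.2188  0.0305] ((514.3479614257812, -222.36029052734375), (71.87508392333984, 72.96878051757812), 19.
[... 977 characters left out ...]
((0.5600706934928894, 0.030778968706727028), 0.020205020904541016)
scene0 hi 129 [0.5382 0.0971 0.0525] [0.0467 0.0536 0.056 ] ((0.5389273166656494, 0.09771305322647095), 0.02254989929497242)
gear hist [ 21  21  23  25 155  97 160 100  13  14  10   8   9  12  85  24   0   0
   0]
0.026 241 [ 0.503  -0.2276  0.0294] ((511.29388427734375, -224.56619262695312), (73.96871948242188, 72.05330657958984), 19.411237716674805)
0.034 260 [ 0.5033 -0.2289  0.0375] ((508.1567077636719, -227.47886657714844), (60.693172454833984, 65.66761016845703), 28.756961822509766)
0.06 125 [ 0.5088 -0.2269  0.0682] ((510.1996765136719, -226.33383178710938), (27.498729705810547, 28.125370025634766), 40.590702056884766)
```

View pics/rect0.png

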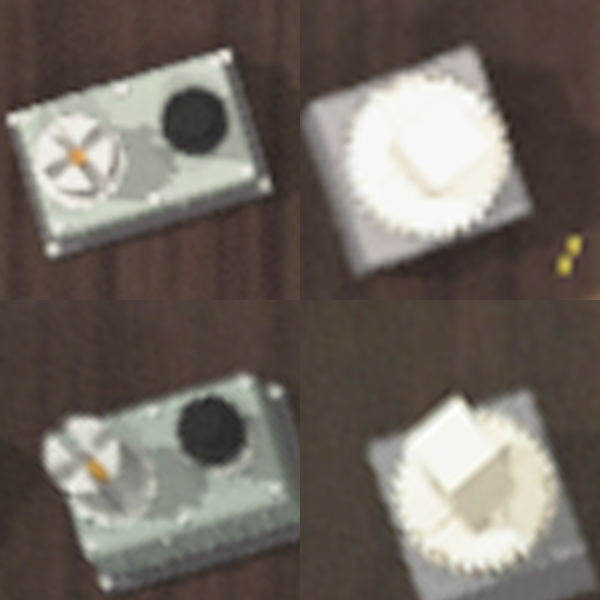

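Both views confirm the medium unit: the cap-to-hub distance is 70 mm and the heights match. The hub is at (78,157) and the cap at (195,120) in the top-left orthophoto. Next I'll refine the slot angle.

```bash
python3 - <<'E'
from h import *
np.set_printoptions(precision=4,suppress=True)
out=[]
for n,z in (('top0',.057),('scene0',.0535)):
    c=dict(np.load(f'pics/{n}.npz'))
    hub={'top0':(.5425,.1005),'scene0':(.539,.0977)}[n]
    im=rect(c,*hub,z,.03,300); g=cv2.cvtColor(im,cv2.COLOR_BGR2GRAY).astype(float); g[ (im[...,2].astype(int)-im[...,0])>40]=200
    for dx in (-2,0,2):
      for dy in (-2,0,2):
        a=np.radians(np.arange(0,360,1)); S=0
        for r in np.arange(9,20,1.):
            i=149.5-(dx+r*np.cos(a))*5; j=149.5-(dy+r*np.sin(a))*5
            S=S+cv2.remap(g.astype('f4'),j.astype('f4')[None],i.astype('f4')[None],1)[0]
        f=np.sum((S.mean()-S)*np.exp(4j*a)); 
        f2=np.sum((S.mean()-S)*np.exp(2j*a))
        print(n,dx,dy,'slot ang',round(np.degrees(np.angle(f))/4,1),int(abs(f)))
    out.append(im)
    b={'top0':(.5137,-.2235),'scene0':(.510,-.2263)}[n]
    out.append(rect(c,*b,.0705 if n=='top0' else .068,.03,300))
cv2.imwrite('pics/hub1.png',np.vstack([np.hstack(out[:2]),np.hstack(out[2:])]))
E
```

```text
top0 -2 -2 slot ang 39.7 33200
top0 -2 0 slot ang 40.0 57929
top0 -2 2 slot ang 40.6 67762
top0 0 -2 slot ang 39.8 35764
top0 0 0 slot ang 39.5 60296
top0 0 2 slot ang 40.3 69073
top0 2 -2 slot ang 38.4 28016
top0 2 0 slot ang 38.7 47065
top0 2 2 slot ang 39.4 52218
scene0 -2 -2 slot ang 25.6 11005
scene0 -2 0 slot ang 33.5 26657
scene0 -2 2 slot ang 34.5 38333
scene0 0 -2 slot ang 35.4 16185
scene0 0 0 slot ang 37.4 38126
scene0 0 2 slot ang 37.1 51452
scene0 2 -2 slot ang 41.1 23699
scene0 2 0 slot ang 40.3 46185
scene0 2 2 slot ang 39.4 59189
```

View pics/hub1.png

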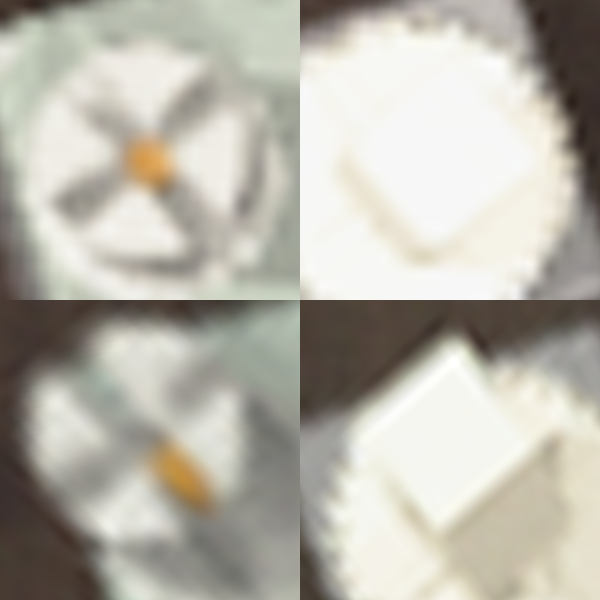

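```bash
cat >> h.py <<'E'
from scipy.spatial.transform import Rotation as Ro
def Rdown(h): # tool y heading h deg, z down
    h=np.radians(h); y=np.array([np.cos(h),np.sin(h),0]); z=np.array([0,0,-1.]); return np.stack([np.cross(y,z),y,z],1)
def st():
    s=env.get_state(); q=s['orientation']; R=Ro.from_quat([q[1],q[2],q[3],q[0]]).as_matrix(); return s,np.array(s['tcp_pos']),R
def inc(p0,R0,p1,h1):
    d=R0.T@(np.array(p1)-p0)/.5; w=Ro.from_matrix(R0.T@Rdown(h1)).as_rotvec()/(2*np.pi); return np.round(np.r_[d,w],4).tolist()
E
python3 - <<'E'
from h import *
s,p,R=st(); print(p,R[:,1],s['clock'])
print(inc(p,R,[.562,.034,.13],40.1))
E
```

```text
[0.20786095 0.53616925 0.25035906] [3.61464591e-01 9.32385824e-01 1.57106059e-04] 0.9
[-1.0234, -0.6805, 0.2406, 0.0, -0.0, 0.0797]
```

Call:
{"method": "carry_out", "body": {
  "increments": [
    [[-0.9,-0.6,0.1,0,0,0.08],[-0.9,-0.6,0.1,0,0,0.08],[-0.9,-0.6,0.1,0,0,0.08],[-0.9,-0.6,0.1,0,0,0.08],[-0.9,-0.6,0.1,0,0,0.08]]
  ],
  "jaw": 1,
  "squeeze": 60
}}

```text
clock: 1.52
tcp_pos: [0.3878, 0.28, 0.2217]
orientation: [0.0, 0.422, 0.906, 0.0]
wrist_force: [0.8, 0.8, -0.6]
finger_gap: 0.0
grip_force: 0.0
```

```bash
python3 - <<'E'
from h import *
s,p,R=st(); print(p,R[:,1],s['clock'],s['qvel'])
print(inc(p,R,[.562,.034,.13],40.1))
E
```

```text
[0.38783597 0.28002632 0.22166466] [0.76571686 0.64317678 0.00114889] 1.525 [-1.05003706e+00 -4.37390399e-02 -1.65776822e-01 -1.30045750e-01
  8.94504050e-04 -1.03832017e+00]
[-0.6008, -0.05, 0.1834, 0.0002, 0.0, -0.0002]
```

Call:
{"method": "carry_out", "body": {
  "increments": [
    [[-0.58,-0.05,0.18,0,0,0],[-0.58,-0.05,0.18,0,0,0],[-0.58,-0.05,0.18,0,0,0],[-0.58,-0.05,0.18,0,0,0],[-0.58,-0.05,0.18,0,0,0]]
  ]
}}

```text
clock: 2.15
tcp_pos: [0.5553, 0.0414, 0.131]
orientation: [0.0, 0.423, 0.906, 0.0]
wrist_force: [0.1, 0.7, 0.9]
finger_gap: 0.0003
grip_force: 0.0
```

Call:
{"method": "carry_out", "body": {
  "increments": [
    [[0,0,0,0,0,0],[0,0,0,0,0,0]]
  ]
}}

```text
clock: 2.4
tcp_pos: [0.5537, 0.0435, 0.1314]
orientation: [-0.001, 0.423, 0.906, -0.0]
wrist_force: [-0.4, 0.8, -0.1]
finger_gap: 0.0003
grip_force: 0.0
```

```bash
python3 - <<'E'
from h import *
s,p,R=st(); print(p,R[:,1],s['clock'],s['qvel'])
print(inc(p,R,[.562,.034,.09],40.1))
out=[]
for n in ('top','scene'):
    c=shot(n,n+'1'); K=np.array(c['intrinsics'])
    tip=p+np.array([0,0,-.019]); q=np.array(c['R'])@tip+c['t']; u=K@q/q[2]; print(n,u[:2])
    x,y=int(u[0]),int(u[1]); im=c['frame'].copy()[y-40:y+40,x-40:x+40]; im=cv2.resize(im,(400,400),interpolation=cv2.INTER_CUBIC); cv2.drawMarker(im,(int((u[0]-x+40.5)*5),int((u[1]-y+40.5)*5)),(0,0,255),0,14); out.append(im)
cv2.imwrite('pics/tip.png',np.hstack(out))
E
```

```text
[0.5537026  0.04350598 0.13137502] [ 7.66318779e-01  6.42460329e-01 -5.05329681e-04] 2.4 [ 0.02632285 -0.02063632 -0.0063388   0.00084603 -0.00133489 -0.00100143]
[-0.0253, 0.0005, 0.0827, -0.0001, -0.0002, -0.0003]
top [229.12412581 184.67259074]
scene [239.13152573 172.63699296]
```

View pics/tip.png

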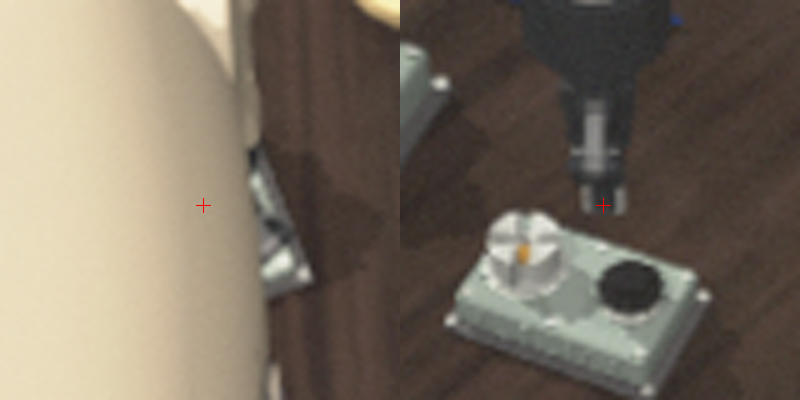

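The top view is blocked by the arm. In the scene view the fingertips at (604,210) sit close to the predicted red mark, so that calibration is good to about 2 mm. The cap is below right at (631,290). I'll move over it and press.

Call:
{"method": "carry_out", "body": {
  "increments": [
    [[-0.027,0,0.06,0,0,0],[-0.027,0,0.09,0,0,0],[-0.027,0,0.1,0,0,0],[-0.027,0,0.1,0,0,0]]
  ]
}}

```text
clock: 3.0
tcp_pos: [0.5624, 0.0338, 0.0817]
orientation: [-0.0, 0.422, 0.907, 0.0]
wrist_force: [0.1, 0.1, 0.3]
finger_gap: 0.0002
grip_force: 0.0
```

Call:
{"method": "carry_out", "body": {
  "increments": [
    [[0,0,0.008,0,0,0],[0,0,0.016,0,0,0],[0,0,0.02,0,0,0],[0,0,0.02,0,0,0]]
  ]
}}

```text
clock: 3.5
tcp_pos: [0.5633, 0.0332, 0.0719]
orientation: [0.0, 0.423, 0.906, 0.0]
wrist_force: [0.6, 0.7, 2.8]
finger_gap: -0.0
grip_force: 1.4
```

```bash
python3 - <<'E'
from h import *
s,p,R=st(); print(p,s['clock'],s['wrist_force'])
E
```

```text
[0.56329792 0.03320067 0.07187125] 3.5 [0.62728066 0.65438961 2.84691365]
```

Call:
{"method": "carry_out", "body": {
  "increments": [
    [[0,0,0.004,0,0,0],[0,0,0.006,0,0,0],[0,0,0.006,0,0,0]]
  ]
}}

```text
clock: 3.88
tcp_pos: [0.5633, 0.0332, 0.069]
orientation: [0.0, 0.423, 0.906, 0.0]
wrist_force: [-0.9, 1.2, 7.0]
finger_gap: 0.0001
grip_force: 3.2
```

Call:
{"method": "carry_out", "body": {
  "increments": [
    [[0,0,0.002,0,0,0],[0,0,0.003,0,0,0],[0,0,0.003,0,0,0]]
  ]
}}

```text
clock: 4.25
tcp_pos: [0.5634, 0.0332, 0.069]
orientation: [0.001, 0.422, 0.906, 0.0]
wrist_force: [-3.4, 1.7, 16.9]
finger_gap: 0.0005
grip_force: 8.1
```

Call:
{"method": "carry_out", "body": {
  "increments": [
    [[0,0,0.001,0,0,0],[0,0,0.001,0,0,0],[0,0,-0.11,0,0,0],[0,0,-0.2,0,0,0],[0,0,-0.2,0,0,0]]
  ]
}}

```text
clock: 4.88
tcp_pos: [0.5651, 0.0328, 0.1705]
orientation: [0.003, 0.423, 0.906, 0.001]
wrist_force: [-0.3, 0.0, 0.5]
finger_gap: -0.0
grip_force: 0.0
```

```bash
python3 - <<'E'
from h import *
s,p,R=st(); print(p,s['clock'],s['wrist_force'])
print(inc(p,R,[.5127,-.2243,.14],40.3))
E
```

```text
[0.56512494 0.0327717  0.17053584] 4.875 [-0.32684906  0.02699046  0.52415222]
[-0.3261, -0.4111, 0.0608, 0.0007, 0.0008, -0.0008]
```

Call:
{"method": "carry_out", "body": {
  "increments": [
    [[-0.325,-0.41,0,0,0,0],[-0.325,-0.41,0,0,0,0],[-0.325,-0.41,0,0,0,0],[-0.325,-0.41,0,0,0,0],[-0.325,-0.41,0.02,0,0,0]]
  ],
  "jaw": 0
}}

```text
clock: 5.5
tcp_pos: [0.5092, -0.2268, 0.1557]
orientation: [-0.0, 0.425, 0.905, -0.0]
wrist_force: [0.2, 0.3, 0.4]
finger_gap: 0.0854
grip_force: 0.0
```

Call:
{"method": "carry_out", "body": {
  "increments": [
    [[0,0,0.03,0,0,0],[0,0,0.03,0,0,0],[0,0,0.03,0,0,0]]
  ]
}}

```text
clock: 5.88
tcp_pos: [0.5104, -0.2214, 0.1416]
orientation: [-0.001, 0.421, 0.907, 0.0]
wrist_force: [-0.3, -1.0, -0.4]
finger_gap: 0.085
grip_force: 0.0
```

```bash
python3 - <<'E'
from h import *
s,p,R=st(); print(p,s['clock'],s['wrist_force'],R[:,2],s['finger_gap'])
print(inc(p,R,[.5127,-.2243,.06],40.3))
out=[]
for n in ('top','scene'):
    c=shot(n,n+'2'); K=np.array(c['intrinsics'])
    q=np.array(c['R'])@np.array([.5627,.033,.05])+c['t']; u=K@q/q[2]
    x,y=int(u[0]),int(u[1]); im=c['frame'][y-32:y+32,x-32:x+32]; out.append(cv2.resize(im,(400,400),interpolation=cv2.INTER_CUBIC))
    X=cloud(c); m=(np.hypot(X[...,0]-.562,X[...,1]-.033)<.008)&(X[...,2]>.03); print(n,'cap z',np.median(X[m][:,2]))
cv2.imwrite('pics/cap2.png',np.hstack(out))
E
```

```text
[ 0.51043347 -0.22140165  0.14158065] 5.875 [-0.27143418 -1.04563162 -0.43993355] [-9.32018971e-04  8.37349510e-04 -9.99999215e-01] 0.08504618664666497
[-0.0076, -0.0002, 0.1632, -0.0, -0.0002, -0.0004]
top cap z 0.051728610596567665
scene cap z 0.04990136523143481
```

View pics/cap2.png

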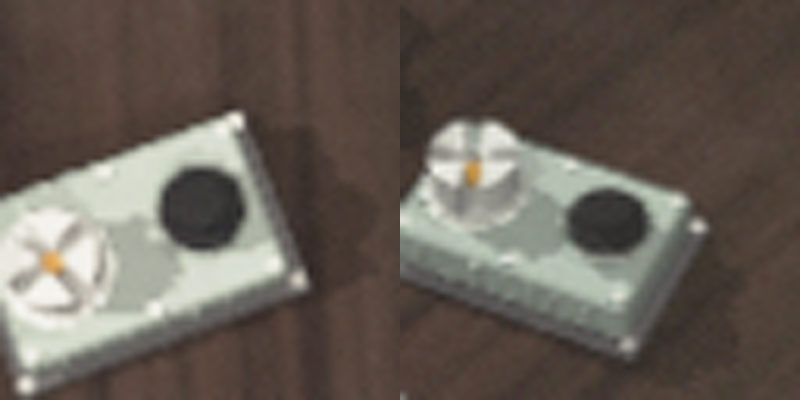

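The cap at (203,207) now sits flush in both views. Next I'll descend, centre the gear with one closure, turn 90° and grip.

Call:
{"method": "carry_out", "body": {
  "increments": [
    [[-0.0076,0,0.08,0,0,0],[-0.0076,0,0.14,0,0,0],[-0.0076,0,0.163,0,0,0],[-0.0076,0,0.163,0,0,0]]
  ]
}}

```text
clock: 6.48
tcp_pos: [0.5128, -0.2255, 0.0604]
orientation: [-0.0, 0.422, 0.906, 0.0]
wrist_force: [-0.3, 0.7, 0.4]
finger_gap: 0.0853
grip_force: 0.0
```

Call:
{"method": "carry_out", "body": {
  "increments": [
    [[0,0,0,0,0,0],[0,0,0,0,0,0],[0,0,0,0,0,0],[0,0,0,0,0,0],[0,0,0,0,0,0]]
  ],
  "jaw": 1,
  "squeeze": 25
}}

```text
clock: 7.1
tcp_pos: [0.5133, -0.2263, 0.0613]
orientation: [0.001, 0.423, 0.906, 0.0]
wrist_force: [0.4, -0.0, 5.7]
finger_gap: 0.0273
grip_force: 25.6
```

```bash
python3 - <<'E'
from h import *
s,p,R=st(); print(p,s['clock'],s['wrist_force'],s['ft_torque'],s['finger_gap'],s['grip_force'],R[:,1],s['joint_pos'])
E
```

```text
[ 0.51326391 -0.22630879  0.06127231] 7.1 [ 0.4209657  -0.02493897  5.72479017] [ 0.13243724  0.11277478 -0.00714443] 0.02731306244231052 25.595328211784363 [7.65910081e-01 6.42947425e-01 5.96819714e-04] [-5.58476264e-01  4.12949388e-01 -2.98154213e-01  8.58324703e-01
  1.83270701e-04  3.13980067e-01]
```

Call:
{"method": "carry_out", "body": {
  "increments": [
    [[0,0,0,0,0,0],[0,0,-0.002,0,0,0],[0,0,-0.002,0,0,0],[0,0,-0.002,0,0,-0.03],[0,0,-0.002,0,0,-0.06]]
  ],
  "jaw": 0
}}

```text
clock: 7.72
tcp_pos: [0.5126, -0.226, 0.0613]
orientation: [-0.0, 0.243, 0.97, 0.0]
wrist_force: [-0.5, -0.5, -0.1]
finger_gap: 0.0853
grip_force: 0.0
```

Call:
{"method": "carry_out", "body": {
  "increments": [
    [[0,0,0,0,0,-0.03],[0,0,0,0,0,-0.06],[0,0,0,0,0,-0.09],[0,0,0,0,0,-0.12],[0,0,0,0,0,-0.15]]
  ]
}}

```text
clock: 8.35
tcp_pos: [0.5127, -0.226, 0.0613]
orientation: [-0.0, -0.221, 0.975, 0.0]
wrist_force: [-1.0, 0.7, 0.3]
finger_gap: 0.0856
grip_force: 0.0
```

Call:
{"method": "carry_out", "body": {
  "increments": [
    [[0,0,0,0,0,-0.03],[0,0,0,0,0,-0.04],[0,0,0,0,0,-0.04],[0,0,0,0,0,-0.04]]
  ]
}}

```text
clock: 8.85
tcp_pos: [0.5127, -0.226, 0.0614]
orientation: [-0.0, -0.338, 0.941, 0.0]
wrist_force: [0.7, -0.4, -0.3]
finger_gap: 0.0855
grip_force: 0.0
```

```bash
python3 - <<'E'
from h import *
s,p,R=st(); print(p,s['clock'],s['wrist_force'],s['finger_gap'],np.degrees(np.arctan2(R[1,1],R[0,1])),inc(p,R,[.513,-.226,.06],130.3))
E
```

```text
[ 0.51268658 -0.22600766  0.06139885] 8.85 [ 0.73904588 -0.37543327 -0.25016934] 0.085454009725301 129.54738166072931 [-0.0005, -0.0004, 0.0028, 0.0, -0.0, -0.0021]
```

Call:
{"method": "carry_out", "body": {
  "increments": [
    [[0,0,0,0,0,-0.002],[0,0,0,0,0,-0.002],[0,0,0,0,0,-0.002],[0,0,0,0,0,-0.002],[0,0,0,0,0,-0.002]]
  ],
  "jaw": 1,
  "squeeze": 90
}}

```text
clock: 9.48
tcp_pos: [0.513, -0.2262, 0.0618]
orientation: [0.0, -0.345, 0.939, -0.0]
wrist_force: [-0.7, -0.0, 2.1]
finger_gap: 0.0267
grip_force: 88.8
```

Call:
{"method": "carry_out", "body": {
  "increments": [
    [[0,0,0,0,0,0],[0,0,-0.05,0,0,0],[0,0,-0.17,0,0,0],[0,0,-0.2,0,0,0],[0,0,-0.2,0,0,0]]
  ]
}}

```text
clock: 10.1
tcp_pos: [0.5132, -0.2263, 0.1621]
orientation: [0.001, -0.345, 0.939, -0.001]
wrist_force: [0.0, 0.1, -1.9]
finger_gap: 0.0266
grip_force: 88.8
```

```bash
python3 - <<'E'
from h import *
s,p,R=st(); print(p,s['clock'],s['wrist_force'],s['ft_torque'],s['finger_gap'],s['grip_force'])
print(np.degrees(np.arctan2(R[1,1],R[0,1])),inc(p,R,[.5413,.0995,.16],130.1))
E
```

```text
[ 0.513247   -0.22632111  0.16214658] 10.1 [ 0.01209801  0.11317755 -1.858736  ] [-0.01102972 -0.00098371 -0.03003554] 0.026587474248246947 88.78170847892761
130.33696710441654 [-0.4646, 0.4604, 0.0038, -0.0003, 0.0001, 0.0007]
```

Call:
{"method": "carry_out", "body": {
  "increments": [
    [[-0.465,0.46,0,0,0,0],[-0.465,0.46,0,0,0,0],[-0.465,0.46,0,0,0,0],[-0.465,0.46,0,0,0,0],[-0.465,0.46,0,0,0,0]]
  ]
}}

```text
clock: 10.72
tcp_pos: [0.5384, 0.0871, 0.159]
orientation: [-0.002, -0.345, 0.939, 0.001]
wrist_force: [0.3, -0.6, -1.2]
finger_gap: 0.0266
grip_force: 89.0
```

```bash
python3 - <<'E'
from h import *
s,p,R=st(); print(p,inc(p,R,[.5413,.0995,.125],130.1))
E
```

```text
[0.53838551 0.087123   0.15900226] [-0.0207, 0.0149, 0.068, 0.0004, -0.0005, 0.0006]
```

Call:
{"method": "carry_out", "body": {
  "increments": [
    [[0,0,0.03,0,0,0],[0,0,0.07,0,0,0],[0,0,0.07,0,0,0],[0,0,0.07,0,0,0]]
  ]
}}

```text
clock: 11.22
tcp_pos: [0.5394, 0.0844, 0.1258]
orientation: [-0.001, -0.344, 0.939, 0.0]
wrist_force: [-0.6, -0.7, -1.4]
finger_gap: 0.0268
grip_force: 89.1
```

```bash
python3 - <<'E'
from h import *
s,p,R=st(); print(p,np.degrees(np.arctan2(R[1,1],R[0,1])),s['clock'])
c=shot('scene','scene3'); K=np.array(c['intrinsics'])
def pr(P):
    q=np.asarray(P)@np.array(c['R']).T+c['t']; u=q@K.T; return u[:,:2]/u[:,2:]
a=np.linspace(0,2*np.pi,80)
circ=lambda x,y,z,r:pr(np.c_[x+r*np.cos(a),y+r*np.sin(a),z+0*a])
o=pr([[.541,.099,.07]])[0].astype(int)-32; S=9
im=cv2.resize(c['frame'][o[1]:o[1]+64,o[0]:o[0]+64],(64*S,)*2,interpolation=cv2.INTER_CUBIC); raw=im.copy()
zo=p[2]-.0318
for q,col in ((circ(p[0],p[1],zo,.0335),(0,0,255)),(circ(p[0],p[1],zo+.008,.0335),(0,0,255)),(circ(p[0],p[1],.056,.022),(0,255,0)),(circ(p[0],p[1],.030,.022),(0,255,0))):
    cv2.polylines(im,[((q-o+.5)*S).astype('i4')],True,col,1)
cv2.imwrite('pics/hov.png',cv2.resize(im,(576,576)))
E
```

```text
[0.53937022 0.08442022 0.12581214] 130.26233006669702 11.225
```

View pics/hov.png

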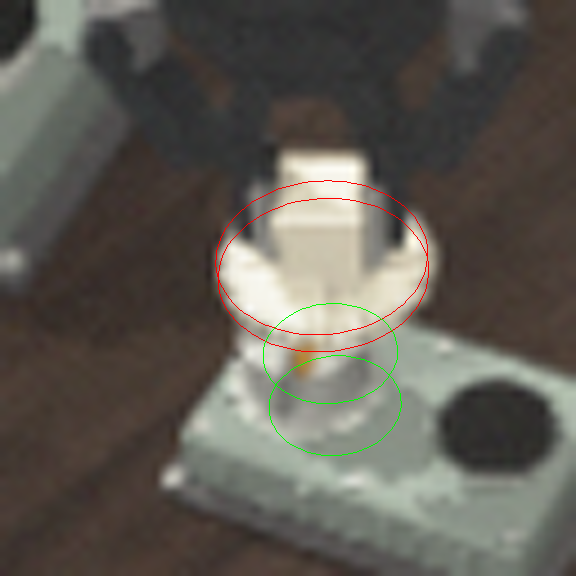

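Call:
{"method": "carry_out", "body": {
  "increments": [
    [[-0.0224,0.0206,0,0,0,0],[-0.0224,0.0206,0,0,0,0],[-0.0224,0.0206,0,0,0,0]]
  ]
}}

```text
clock: 11.65
tcp_pos: [0.5419, 0.1007, 0.1268]
orientation: [0.0, -0.345, 0.939, -0.0]
wrist_force: [0.4, -0.1, -1.0]
finger_gap: 0.027
grip_force: 89.1
```

```bash
python3 - <<'E'
from h import *
s,p,R=st(); print(p,np.degrees(np.arctan2(R[1,1],R[0,1])),s['clock'])
c=shot('scene','scene4'); K=np.array(c['intrinsics'])
def pr(P):
    q=np.asarray(P)@np.array(c['R']).T+c['t']; u=q@K.T; return u[:,:2]/u[:,2:]
a=np.linspace(0,2*np.pi,80)
circ=lambda x,y,z,r:pr(np.c_[x+r*np.cos(a),y+r*np.sin(a),z+0*a])
o=pr([[.541,.099,.08]])[0].astype(int)-22; S=13
im=cv2.resize(c['frame'][o[1]:o[1]+44,o[0]:o[0]+44],(44*S,)*2,interpolation=cv2.INTER_CUBIC)
zo=p[2]-.0318; off=np.array([.6,.6])  # px, seen scene-camera bias
for q,col in ((circ(p[0],p[1],zo,.0335),(0,0,255)),(circ(p[0],p[1],zo+.008,.0335),(0,0,255)),(circ(p[0],p[1],.056,.022),(0,255,0)),(circ(p[0],p[1],.030,.022),(0,255,0))):
    cv2.polylines(im,[((q+off-o+.5)*S).astype('i4')],True,col,1)
cv2.imwrite('pics/hov2.png',im)
X=cloud(c); m=(np.hypot(X[...,0]-p[0],X[...,1]-p[1])<.05)
for lo,hi in ((zo+.004,zo+.012),):
    q=X[m&(X[...,2]>lo-.002)&(X[...,2]<hi)]; print(len(q),q.mean(0),cv2.minEnclosingCircle(q[:,:2].astype('f4')))
E
```

```text
[0.54190095 0.10067577 0.12683863] 130.37192760095436 11.65
168 [0.53159468 0.0888494  0.10214174] ((0.5409027338027954, 0.09838306158781052), 0.03419497236609459)
```

View pics/hov2.png

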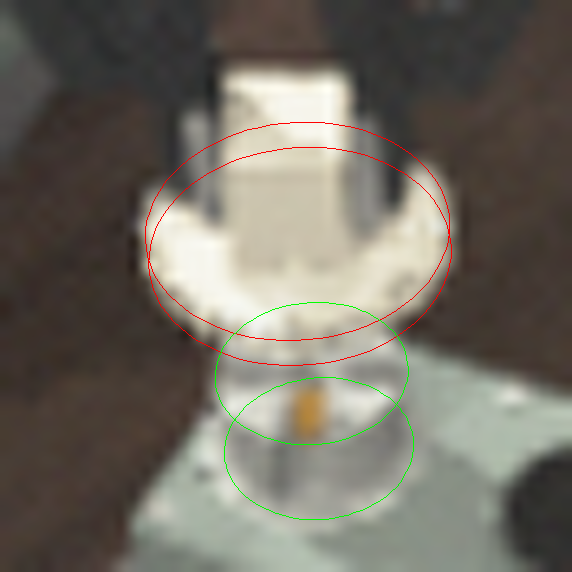

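The gear's disc (145–450 px wide) and the hub (225–415 px) both match the outlines predicted from the TCP, so the gear is over the hub to within about 1 mm. I'll descend gently now.

Call:
{"method": "carry_out", "body": {
  "increments": [
    [[0.0018,0,0.012,0,0,0],[0.0018,0,0.024,0,0,0],[0.0018,0,0.032,0,0,0],[0.0018,0,0.032,0,0,0]]
  ]
}}

```text
clock: 12.2
tcp_pos: [0.5407, 0.0997, 0.1099]
orientation: [-0.0, -0.345, 0.939, 0.0]
wrist_force: [0.8, -0.0, -0.9]
finger_gap: 0.0266
grip_force: 89.1
```

Call:
{"method": "carry_out", "body": {
  "increments": [
    [[0,0,0.004,0,0,0],[0,0,0.008,0,0,0],[0,0,0.01,0,0,0],[0,0,0.01,0,0,0]]
  ]
}}

```text
clock: 12.7
tcp_pos: [0.541, 0.0998, 0.1055]
orientation: [-0.0, -0.345, 0.939, 0.0]
wrist_force: [0.9, 0.3, -0.9]
finger_gap: 0.0269
grip_force: 89.1
```

```bash
python3 - <<'E'
from h import *
s,p,R=st(); print(p,np.degrees(np.arctan2(R[1,1],R[0,1])),s['clock'],s['wrist_force'],s['ft_torque'])
E
```

```text
[0.54103112 0.09980827 0.10546059] 130.33537607244025 12.7 [ 0.92446233  0.33919988 -0.91419855] [ 0.00597552 -0.00815995 -0.04296066]
```

Call:
{"method": "carry_out", "body": {
  "increments": [
    [[0,0,0.003,0,0,0],[0,0,0.006,0,0,0],[0,0,0.008,0,0,0],[0,0,0.008,0,0,0]]
  ]
}}

```text
clock: 13.2
tcp_pos: [0.541, 0.0998, 0.1014]
orientation: [-0.0, -0.345, 0.939, 0.0]
wrist_force: [0.1, 0.7, -1.3]
finger_gap: 0.0265
grip_force: 89.1
```

```bash
python3 - <<'E'
from h import *
s,p,R=st(); print(p,np.degrees(np.arctan2(R[1,1],R[0,1])),s['clock'],s['wrist_force'],s['ft_torque'])
E
```

```text
[0.54098968 0.09979771 0.10141877] 130.33125230214466 13.2 [ 0.12735003  0.6765471  -1.31601064] [-0.02251473 -0.00018381  0.0039414 ]
```

In freely, with the tip at about 0.0496, below the mouth. I'll continue onto the plunger.

Call:
{"method": "carry_out", "body": {
  "increments": [
    [[0,0,0.004,0,0,0],[0,0,0.008,0,0,0],[0,0,0.012,0,0,0],[0,0,0.012,0,0,0]]
  ]
}}

```text
clock: 13.7
tcp_pos: [0.5411, 0.0998, 0.0957]
orientation: [0.0, -0.345, 0.939, 0.0]
wrist_force: [0.4, 0.5, 2.3]
finger_gap: 0.0269
grip_force: 89.1
```

Call:
{"method": "carry_out", "body": {
  "increments": [
    [[0,0,0.004,0,0,0],[0,0,0.008,0,0,0],[0,0,0.01,0,0,0],[0,0,0.01,0,0,0]]
  ]
}}

```text
clock: 14.2
tcp_pos: [0.5411, 0.0998, 0.0908]
orientation: [0.0, -0.345, 0.939, 0.0]
wrist_force: [-2.5, 0.7, 5.3]
finger_gap: 0.0266
grip_force: 89.7
```

```bash
python3 - <<'E'
from h import *
s,p,R=st(); print(p,np.degrees(np.arctan2(R[1,1],R[0,1])),s['clock'],s['wrist_force'],s['ft_torque'])
E
```

```text
[0.54112999 0.09982561 0.09083015] 130.33554766396958 14.2 [-2.5049459   0.70544979  5.27540848] [-0.01436416  0.5037141  -0.02192094]
```

Call:
{"method": "carry_out", "body": {
  "increments": [
    [[0,0,0.004,0,0,0],[0,0,0.006,0,0,0],[0,0,0.006,0,0,0]]
  ]
}}

```text
clock: 14.58
tcp_pos: [0.5412, 0.0998, 0.0881]
orientation: [0.0, -0.345, 0.939, -0.0]
wrist_force: [-3.5, -0.3, 8.5]
finger_gap: 0.0269
grip_force: 90.0
```

Call:
{"method": "carry_out", "body": {
  "increments": [
    [[0,0,0.002,0,0,0],[0,0,0.003,0,0,0],[0,0,0.003,0,0,0]]
  ]
}}

```text
clock: 14.95
tcp_pos: [0.5412, 0.0999, 0.0877]
orientation: [0.001, -0.345, 0.939, -0.0]
wrist_force: [-6.0, -0.2, 14.7]
finger_gap: 0.0266
grip_force: 91.2
```

```bash
python3 - <<'E'
from h import *
s,p,R=st(); print(p,np.degrees(np.arctan2(R[1,1],R[0,1])),s['clock'],s['wrist_force'],s['ft_torque'])
E
```

```text
[0.54117844 0.09985602 0.0877212 ] 130.33987662022315 14.95 [-6.03101008 -0.22473571 14.74056875] [-0.00843173  1.23948651  0.02810565]
```

Call:
{"method": "carry_out", "body": {
  "increments": [
    [[0.0006,0.0005,0.002,0,0,0],[0.0006,0.0005,0.003,0,0,0],[0.0006,0.0005,0.003,0,0,0]]
  ]
}}

```text
clock: 15.32
tcp_pos: [0.5412, 0.0999, 0.0877]
orientation: [0.001, -0.345, 0.939, -0.0]
wrist_force: [-7.4, -0.4, 24.6]
finger_gap: 0.0265
grip_force: 92.4
```

```bash
python3 - <<'E'
from h import *
s,p,R=st(); print(p,R[:,2],s['clock'],s['wrist_force'],s['ft_torque'])
c=shot('scene','scene5'); K=np.array(c['intrinsics'])
q=np.array(c['R'])@np.array([.541,.099,.07])+c['t']; u=(K@q/q[2])[:2].astype(int)
im=c['frame'][u[1]-28:u[1]+28,u[0]-28:u[0]+28]; cv2.imwrite('pics/home.png',cv2.resize(im,(560,560),interpolation=cv2.INTER_CUBIC))
E
```

```text
[0.54117501 0.09985451 0.08766965] [ 2.70612778e-03  9.80804188e-05 -9.99996334e-01] 15.325 [-7.37040808 -0.3577416  24.5905754 ] [-0.12125334  1.87897452  0.04187513]
```

View pics/home.png

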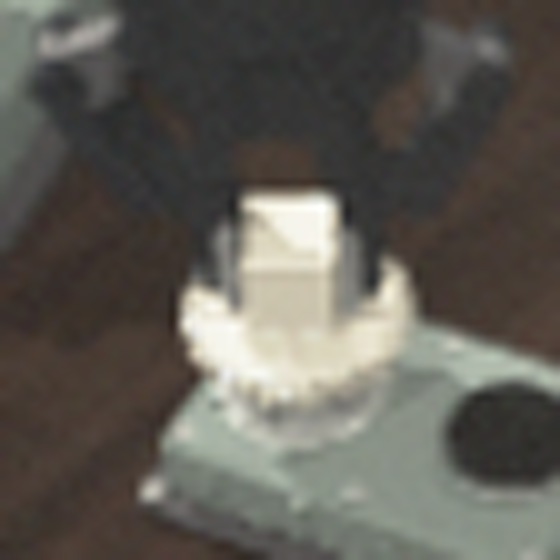

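The gear's disc at (295,350) rests on the hub at (310,410) with no stem showing. The TCP has stopped hard at 0.0877 under a 25 N push, well above the spring force. I'll check that it holds steady, then hand in.

Call:
{"method": "carry_out", "body": {
  "increments": [
    [[0,0,0,0,0,0],[0,0,0,0,0,0],[0,0,0,0,0,0],[0,0,0,0,0,0]]
  ]
}}

```text
clock: 15.88
tcp_pos: [0.5412, 0.0999, 0.0877]
orientation: [0.001, -0.345, 0.939, -0.0]
wrist_force: [-8.6, -0.8, 24.3]
finger_gap: 0.0267
grip_force: 92.4
```

```bash
python3 - <<'E'
from h import *
s,p,R=st(); print(p,s['clock'],s['wrist_force'],s['grip_force'])
if p[2]<.0885 and 12<s['wrist_force'][2]<38: print(env.hand_in())
E
```

```text
[0.54117757 0.09986491 0.08767093] 15.875 [-8.60369675 -0.83043185 24.25178325] 92.43443727493286
the job is handed in; nothing more can be done
None
```

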